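# Unlock the sample carousel and hold its index plunger clear

## Robot

A 6-joint arm with a two-finger parallel gripper is mounted at the origin on the work surface. World frame = base frame: x ahead of the robot, y to its left, z up, the work surface at z = 0. Lengths are in m, angles in rad, forces in N, time in s.
With the tool pointing down it reaches from about 0.375 to 0.9 m from the base axis. Payload 3.1 kg.
Tool frame: the origin (TCP) lies on the centre line of the jaws, within the pads' length; the fingertips stand 25 mm ahead of it and the grasp point (between the pads) lies 6 mm ahead of it; x points along the fingers, y is the direction in which the jaws open and shut, and the axes are right-handed (so a half turn about x gives the same grasp; the last joint's range is limited). The gripper opens to 85 mm and grips with 20 to 120 N. Pads are 22 mm wide; open, the fingers measure 114 mm over their backs; the gripper's body (76 mm by 85 mm) begins 54 mm behind the grasp point. The pads swing forward as they close: fully open they stand 13 mm farther back than shut.
Start: joints at [-0.178, 0.527, 1.433, -0, 1.181, -0.178], TCP at [0.625, 0, 0.256] pointing down, gripper open.
Joint ranges: [-3.08, 3.08], [-0.75, 2.2], [0.22, 2.44], [-1.43, 4.57], [0, 2.65], [-2.85, 2.85]. Speed limits (rad/s): [2.79, 2.79, 3.14, 3.14, 3.14, 3.14].

## Interface

Orientations are given as a rotation vector (axis times angle).
In Python, from workcell import sensors, eyes, job gives the robot as it stands.
- The arm moves only by the shell command python3 -m jog 'ROWS' [FORCE]. ROWS is JSON, a list of rows, each an object of numbers: "rx", "ry", "rz": the turn, a rotation vector about the tool's x, y, z scaled (see below); "x", "y", "z": the shift along the tool's x, y, z scaled (see below); "hand": the gripper's target within -1 to 1 (fully open at 1, half-way at 0, shut at -1). A call has 1 to 5 rows; each row is the pose to reach, as a shift and turn from the pose commanded when the call began, along the tool's axes at that moment; what a row does not reach only later rows make up. The controller multiplies each number of a shift by 0.15 m and each number of a turn by 45 degrees. A row lasts 1/12 s, in which the tool goes at most 41.7 mm and 7.16 degrees, less where a joint would pass 70% of its speed; a pose out of reach is approached as far as the arm can. A call with a number of a shift or a turn outside -1 to 1 is refused whole. A call with a gripper value outside its range is refused whole. The fingers move at their own pace and stop on an object; FORCE is the grip in N (left out, the last holds). Time passes only in rows, so rows that repeat a pose let the fingers close. It gives the time, the measured TCP pose, the force and the opening at its end, in the units of the state.
- sensors.observe(): the state, without advancing time (a new reading comes with each control period).
- eyes.read_camera(name): name is "scene" or "side" or "wrist"; returns a dict with "pixels" (480x640x3 uint8, red, green, blue), "z_map" (480x640 float32, m along the optical axis (not along the pixel's ray), 0 where there is no reading), "vertical_fov" (degrees; the focal length in pixels is half the picture's height over the tangent of half this angle, whatever the lens; pixels are square), "cx", "cy" (the principal point, pixels), "k1" (the pictures are not rectified: a ray, as slopes to the right and down, at radius r is drawn at 1 + k1 r^2 times it, then the intrinsics apply), "R" (3x3) and "t" (3): a world point X has camera coordinates R X + t; the wrist camera has in their place "tool_from_camera" (4x4, takes a point from camera to tool coordinates, whose origin is the TCP and whose axes are the tool frame's). Camera axes: x right, y down, z forward; pixel columns grow to the right and rows downward; lengths in m; the calibration is good to about 2 mm. A picture is of the moment at which its call begins: read the wrist's pose just before it.
- job.close_job(): hands the job in, once; it reports no verdict.
The state is a dict: "time_s": time; "joints": joint angles; "joint_velocities": joint speeds; "joint_efforts": joint torques, N m; "eef_pos": TCP position; "ee_rot": TCP orientation; "force": force on the tool from outside, world axes, zero at the start; "ft_torque": the same for the moment, N m; "width": finger opening in m.
Only numpy, scipy, OpenCV 4.12 (cv2) and the standard library are available. Lean on these libraries where they do the work, as an engineer would, in place of code of your own. Each camera call takes 0.05 s, during which the arm holds its last target.

## Task

Release the sample carousel so that its table can be turned: twist the yellow spring-return brake-release knob clockwise all the way to its stop, then let go of it so that it springs back. After that, pull the red index plunger straight up, fully back to its stop so its pin is clear of the seat hole, and finish while still holding it there with the gripper. Leave the black speed dial, the jars, the bottles and the tub alone.

Things in the scene. Friction and masses are not known exactly. Their poses are not given: they have to be found in the camera images.
- plunger_grip (a point): Centre of the red plunger knob, a smooth upright cylinder 28 mm in diameter and 30 mm tall, the only red thing on the carousel. At home its centre is 155 mm above the bench. Clear space 24 mm high lies under the knob, around a steel barrel 24 mm in diameter that tops out 116 mm above the bench on a blue bracket; the jars on the carousel are lower (top 108 mm). The knob can be pinched from above at any yaw and pulled straight up.
- plunger (a joint): How far the plunger is pulled up, m: 0 = pin home in its seat hole, 0.020 = fully back against its stop. A spring always pushes it home: about 5 N at 0, 12 N at 0.020. The steel pin (10 mm) sits 12 mm deep in the hole. It does not latch.
- seat_hole (a point): Mouth of the pin's seat hole in the rim of the aluminium round table (brass bush), straight under the plunger knob, 50 mm above the bench.
- carousel: Sample carousel, fixed to the bench: grey base 330 mm across, aluminium round table 300 mm across with its top 50 mm above the bench. Origin at the centre of the underside; the plunger stands 135 mm from it along the carousel's own -x, and the blue bracket's post beyond that, to 191 mm.
- release_knob_grip (a point): Yellow spring-return brake-release knob on a grey box 80 x 80 x 60 mm fixed to the bench. The point is on the turning axis at the height to grip, 96 mm above the bench. The knob has an upright grip bar 48 mm long along the point's own x, 14 mm thick along its own y, standing 38 mm tall; bar top 108 mm above the bench. Under the bar a round yellow foot 46 mm across tops out 70 mm above the bench.
- release_knob (a joint): Turn of the yellow knob, rad: 0 = at rest, grows clockwise seen from above, 1.2 = at its stop. A spring returns it to 0 when let go (0.03 N m at 0, 0.15 N m at the stop).
- speed_dial_grip (a point): Black speed dial, not to be touched: same shape and size as the yellow knob but black, on a cream box. The point is on its axis, 96 mm above the bench. The two boxes may stand in either place.
- speed_dial (a joint): Turn of the black dial, rad, clockwise from above; it stays where it is left (starts anywhere from 0.3 to 2.7).
- jar0: Small sample jar, white lid, 48 mm across, 58 mm tall, standing on the carousel's round table. Origin at the centre of its underside.
- jar1: The same, black lid.
- jar2: The same, green lid.
- bottle_a: Clear bottle, blue cap, 62 mm across, 190 mm tall, on the bench to the robot's left. Origin at the centre of its underside.
- bottle_b: Amber bottle, red cap, 60 mm across, 160 mm tall, on the bench to the left. Origin as above.
- big_jar: White jar, red lid, 90 mm across, 110 mm tall, on the bench to the right. Origin as above.
- tub: Open white tub 130 x 100 x 60 mm, on the bench to the right. Origin as above.
- dark_jar: Black jar, green lid, 66 mm across, 80 mm tall, on the bench beyond the boxes. Origin as above.
- dial_mark (a point): Front end of the white mark line on top of the black dial's bar, 22 mm from the axis; for reference only, it shows how the dial is set.

How it is judged:
On the way, in this order (a step that is already met when the one before it is completed fails the run):
1. the yellow knob is twisted clockwise to its stop (value of joint release_knob above 1.08 rad), for 0.1 s.
2. the yellow knob is let go and has sprung back (value of joint release_knob below 0.12 rad and contact force between the fingers and release_knob below 0.2 N), for 0.1 s.
3. the red plunger is pulled fully back by the gripper (value of joint plunger above 0.0165 m and contact force between the fingers and plunger above 3 N), for 0.3 s.
At the end, for the whole second after the job is handed in: The plunger is held by the fingers (more than 3 N on it) at 16.5 mm or more of its 20 mm travel, its pin clear of the seat hole, nothing else touching or propping it; the yellow knob is let go and back within 0.12 rad of rest (all of step 2 and all of step 3 and contact force between each of jar0, jar1, jar2, bottle_a, bottle_b, big_jar, tub, dark_jar and plunger below 0.3 N); the arm keeps its last pose, push and grip.
It fails at once if a sample jar on the carousel is shoved more than 40 mm or knocked over (distance of any of jar0, jar1, jar2 from where it was at the start of the episode above 0.04 m or angle between any of jar0, jar1, jar2's own z axis and vertical above 0.5 rad).
It fails at once if a bottle on the bench is shoved more than 40 mm or knocked over (distance of any of bottle_a, bottle_b from where it was at the start of the episode above 0.04 m or angle between any of bottle_a, bottle_b's own z axis and vertical above 0.5 rad).
It fails at once if the white jar, the tub or the black jar is shoved more than 40 mm or knocked over (distance of any of big_jar, tub, dark_jar from where it was at the start of the episode above 0.04 m or angle between any of big_jar, tub, dark_jar's own z axis and vertical above 0.5 rad).
It fails at once if the black speed dial is turned (more than about 9 degrees either way from its start) (distance of dial_mark from where it was at the start of the episode above 0.0035 m).
It also fails if it takes over 48 s, if anything falls off the work surface, if the arm or the gripper's body presses on something with over 40 N, if the wrist force passes 120 N, or if a joint passes its speed limit or range.

## Working session

There is one attempt and no reset: what is moved stays moved. The work goes in short steps, Python scripts to look and compute and a shell command to move; the robot and the scene stay as the last step left them, time stands still between calls to the robot, and variables do not carry over. Pictures are saved under pics/ and viewed, and the job is handed in when it is done.

```bash
ls; mkdir -p pics; python3 - <<'E'
from workcell import sensors, eyes
import cv2,pickle
s=sensors.observe();print(s)
for n in("scene","side","wrist"):
    d=eyes.read_camera(n);pickle.dump(d,open(f"{n}0.pkl","wb"))
    cv2.imwrite(f"pics/{n}0.png",d["pixels"][:,:,::-1]);print(n,{k:v for k,v in d.items() if k not in("pixels","z_map")})
E
```

```text
pics
{'time_s': 0.0, 'joints': array([-1.78505937e-01,  5.28493310e-01,  1.43393810e+00,  1.76849603e-05,
        1.18141111e+00, -1.78511825e-01]), 'joint_velocities': array([ 0.00060177, -0.0012106 ,  0.00017354,  0.00202523,  0.00081578,
       -0.00064285]), 'joint_efforts': array([ 2.50220628e-04, -4.42344439e+01, -1.78024775e+01, -2.06930472e-04,
        8.36740597e-03,  2.24214921e-05]), 'eef_pos': array([6.24316111e-01, 1.53661959e-04, 2.55305511e-01]), 'ee_rot': array([ 1.20845998,  1.21113353, -1.21063188]), 'force': array([-0.16343949,  0.39256366, -0.24843005]), 'ft_torque': array([ 0.06531921,  0.00738136, -0.0035951 ]), 'width': 0.08525551413927618}
scene {'vertical_fov': 42.87248303003796, 'cx': 313.0742220831836, 'cy': 243.7843777387509, 'k1': -0.07297117392230995, 'R': array([[-0.45364286,  0.89115981, -0.00650849],
       [ 0.48931957,  0.24296986, -0.83757508],
       [-0.74483188, -0.38314468, -0.54628347]]), 't': array([ 0.28476184, -0.20206721,  2.09323217])}
side {'vertical_fov': 55.74324210401328, 'cx': 317.99004708644674, 'cy': 237.2631022451339, 'k1': -0.11835304207143892, 'R': array([[ 0.75129311, -0.65988035, -0.01079752],
       [-0.42145669, -0.46712219, -0.77728445],
       [ 0.50787098,  0.58851914, -0.62905667]]), 't': array([-0.46251027,  0.33400053,  1.10357899])}
wrist {'vertical_fov': 69.89802800705785, 'cx': 318.62908531988774, 'cy': 233.517802372891, 'k1': -0.05568949324370448, 'tool_from_camera': array([[ 9.36323390e-04, -2.90129142e-01,  9.56987045e-01,
        -1.15578248e-01],
       [ 9.99999554e-01,  1.54187316e-04, -9.31662287e-04,
         4.09785285e-04],
       [ 1.22747116e-04,  9.56987491e-01,  2.90129157e-01,
        -7.51470117e-02],
       [ 0.00000000e+00,  0.00000000e+00,  0.00000000e+00,
         1.00000000e+00]])}
```

View pics/scene0.png

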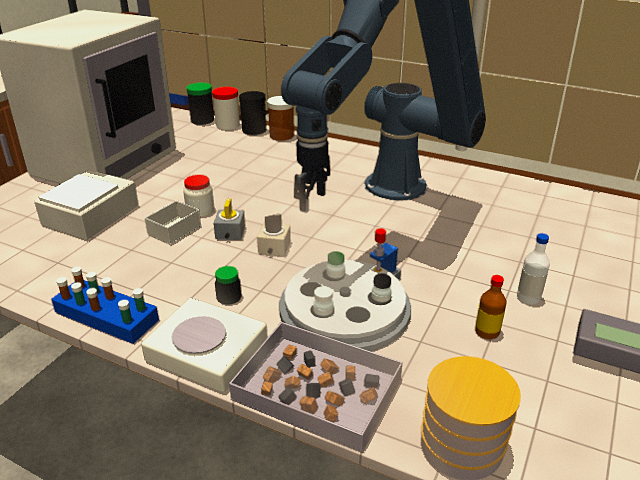

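View pics/side0.png

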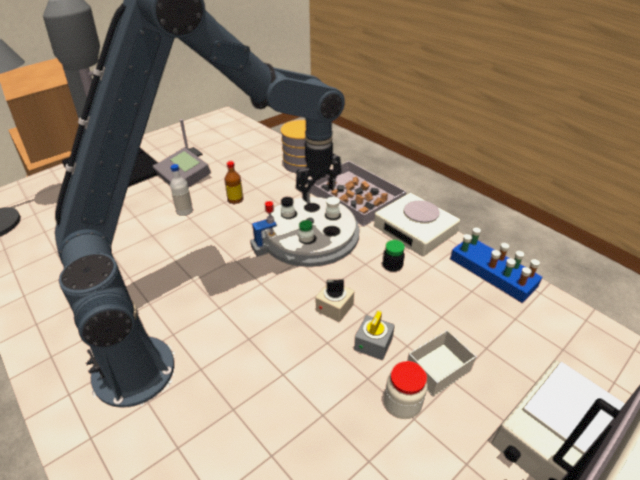

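View pics/wrist0.png

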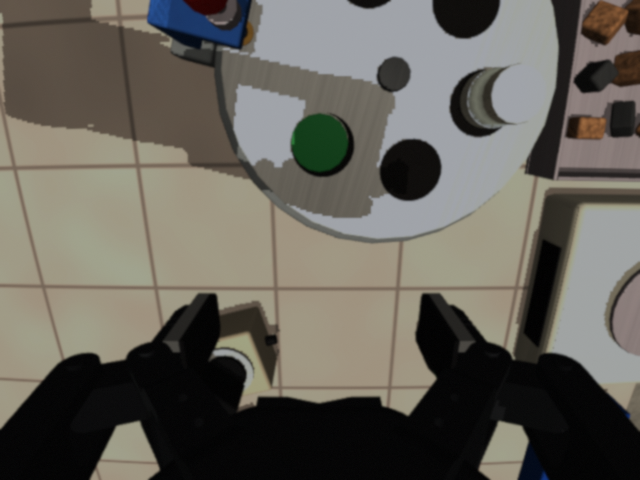

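```bash
cat >h.py <<'E'
import numpy as np,cv2
from scipy.spatial.transform import Rotation as Ro
def K(d):
    f=240/np.tan(np.radians(d["vertical_fov"]/2));return np.array([[f,0,d["cx"]],[0,f,d["cy"]],[0,0,1.]]),np.array([d["k1"],0,0,0,0.])
def RT(d,s=None):
    if "R" in d: return np.array(d["R"]),np.array(d["t"])
    T=d["tool_from_camera"];Rt=Ro.from_rotvec(s["ee_rot"]).as_matrix()
    R=(Rt@T[:3,:3]);p=Rt@T[:3,3]+s["eef_pos"];return R.T,-R.T@p
def world(d,s=None):
    k,c=K(d);R,t=RT(d,s);v,u=np.mgrid[:480,:640].astype(float)
    n=cv2.undistortPoints(np.stack([u.ravel(),v.ravel()],1)[:,None],k,c)[:,0].reshape(480,640,2)
    z=d["z_map"];P=np.dstack([n*z[...,None],z]);return (P-t)@R
def ray_at(d,uv,z,s=None):
    k,c=K(d);R,t=RT(d,s);n=cv2.undistortPoints(np.array(uv,float).reshape(-1,1,2),k,c)[:,0]
    o=-R.T@t;D=np.c_[n,np.ones(len(n))]@R;return o+D*((z-o[2])/D[:,2])[:,None]
def proj(d,X,s=None):
    k,c=K(d);R,t=RT(d,s);return cv2.projectPoints(np.array(X,float).reshape(-1,3),cv2.Rodrigues(R)[0],t,k,c)[0][:,0]
E
python3 - <<'E'
import pickle,numpy as np
from h import *
from workcell import sensors
s=sensors.observe();print(Ro.from_rotvec(s["ee_rot"]).as_matrix().round(2))
for n in("scene","side"):
    d=pickle.load(open(n+"0.pkl","rb"));W=world(d);h=cv2.cvtColor(d["pixels"],cv2.COLOR_RGB2HSV).astype(int)
    H,S,V=h[...,0],h[...,1],h[...,2];x,y,z=W[...,0],W[...,1],W[...,2]
    inb=(x>.3)&(x<.95)&(abs(y)<.45)&(d["z_map"]>0)
    for nm,m in(("yellow",(H>20)&(H<34)&(S>180)&(V>80)&(z>.06)&(z<.125)&(y<.05)),("red",((H<6)|(H>174))&(S>170)&(V>60)&(z>.13)&(z<.18)),("alu",(S<40)&(z>.04)&(z<.056)&(y>-.12))):
        m&=inb;p=W[m]
        print(n,nm,m.sum(),p.mean(0).round(4),p.min(0).round(3),p.max(0).round(3))
        if nm=="yellow":
            t=p[p[:,2]>.1];print(" top",t.mean(0),t.round(3).tolist()[:20])
    c,_=0,0
    m=inb&(z>.02)&(z<.2);
    # cluster
    nn,l,st,ce=cv2.connectedComponentsWithStats(m.astype(np.uint8))
    for i in range(1,nn):
        if st[i,4]>60: q=W[l==i];print("  cc",ce[i].round(),np.percentile(q,2,0).round(3),np.percentile(q,98,0).round(3))
E
python3 - <<'E'
import cv2
a=cv2.imread('pics/scene0.png')[180:270,190:310];b=cv2.imread('pics/side0.png')[260:370,300:420]
import numpy as np
cv2.imwrite('pics/c0.png',np.hstack([cv2.resize(a,(390,300),interpolation=2),cv2.resize(b,(327,300),interpolation=2)]))
E
```

```text
[[-0.  1.  0.]
 [ 0.  0. -1.]
 [-1. -0. -0.]]
scene yellow 139 [ 0.5247 -0.3319  0.0851] [ 0.49  -0.362  0.064] [ 0.545 -0.311  0.113]
 top [ 0.52413191 -0.33231392  0.10767248] [[0.503, -0.339, 0.111], [0.493, -0.342, 0.105], [0.509, -0.346, 0.109], [0.508, -0.343, 0.109], [0.506, -0.338, 0.109], [0.505, -0.334, 0.11], [0.51, -0.346, 0.106], [0.512, -0.34, 0.108], [0.514, -0.335, 0.11], [0.513, -0.333, 0.111], [0.502, -0.337, 0.104], [0.515, -0.342, 0.106], [0.521, -0.334, 0.111], [0.517, -0.334, 0.109], [0.515, -0.331, 0.109], [0.53, -0.335, 0.112], [0.53, -0.332, 0.113], [0.527, -0.33, 0.112], [0.517, -0.334, 0.106], [0.518, -0.329, 0.108]]
scene red 134 [0.5671 0.1595 0.1607] [0.55  0.142 0.141] [0.612 0.449 0.175]
scene alu 4339 [0.7301 0.1375 0.0503] [ 0.541 -0.112  0.04 ] [0.948 0.329 0.056]
  cc [229. 220.] [ 0.475 -0.375  0.022] [ 0.563 -0.289  0.11 ]
  cc [193. 219.] [ 0.519 -0.449  0.021] [ 0.591 -0.439  0.063]
  cc [274. 234.] [ 0.485 -0.208  0.021] [ 0.573 -0.131  0.11 ]
  cc [329. 307.] [ 0.526 -0.171  0.021] [0.942 0.308 0.111]
  cc [227. 282.] [ 0.757 -0.191  0.021] [
[... 1324 characters left out ...]
, 0.105], [0.508, -0.335, 0.11], [0.511, -0.335, 0.107]]
side red 70 [0.5538 0.1697 0.1624] [0.542 0.138 0.147] [0.614 0.45  0.172]
side alu 3165 [0.6884 0.0959 0.0489] [ 0.505 -0.12   0.04 ] [0.949 0.449 0.056]
  cc [301. 152.] [0.903 0.429 0.026] [0.931 0.449 0.164]
  cc [235. 186.] [0.584 0.43  0.023] [0.633 0.449 0.125]
  cc [332. 226.] [ 0.504 -0.205  0.021] [0.941 0.243 0.111]
  cc [480. 262.] [ 0.925 -0.448  0.021] [ 0.949 -0.277  0.097]
  cc [393. 254.] [ 0.739 -0.2    0.022] [ 0.796 -0.143  0.082]
  cc [334. 298.] [ 0.472 -0.223  0.022] [ 0.559 -0.149  0.108]
  cc [374. 334.] [ 0.459 -0.386  0.024] [ 0.551 -0.299  0.109]
  cc [416. 351.] [ 0.514 -0.45   0.022] [ 0.574 -0.44   0.061]
```

View pics/c0.png

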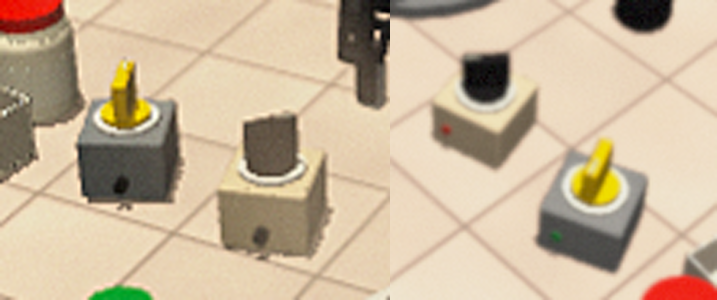

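```bash
python3 -m jog '[{"y":-0.2,"z":0.25,"hand":1},{"y":-0.4,"z":0.5,"hand":1},{"y":-0.6,"z":0.75,"hand":1},{"y":-0.73,"z":1,"hand":1},{"y":-0.73,"z":1,"hand":1}]' 40
python3 -m jog '[{"z":0.25,"hand":1},{"z":0.5,"hand":1},{"z":0.75,"hand":1},{"z":1,"hand":1},{"z":1,"hand":1}]'
python3 -m jog '[{"z":0.2,"hand":1},{"z":0.2,"hand":1},{"z":0.2,"hand":1}]'
cat >look.py <<'E'
import sys,pickle,cv2
from workcell import sensors,eyes
n,nm=sys.argv[1:3]
s=sensors.observe();d=eyes.read_camera(n);pickle.dump((d,s),open(nm+".pkl","wb"));cv2.imwrite(f"pics/{nm}.png",d["pixels"][:,:,::-1]);print(s["time_s"],s["eef_pos"],s["force"],s["width"])
E
python3 look.py wrist w1
```

```text
0.15 [6.24502370e-01 1.18782216e-04 2.55555564e-01] [-0.35646302  0.11096409 -0.84618232] 0.08556090785433992invalid input
invalid input
invalid input
```

View pics/w1.png

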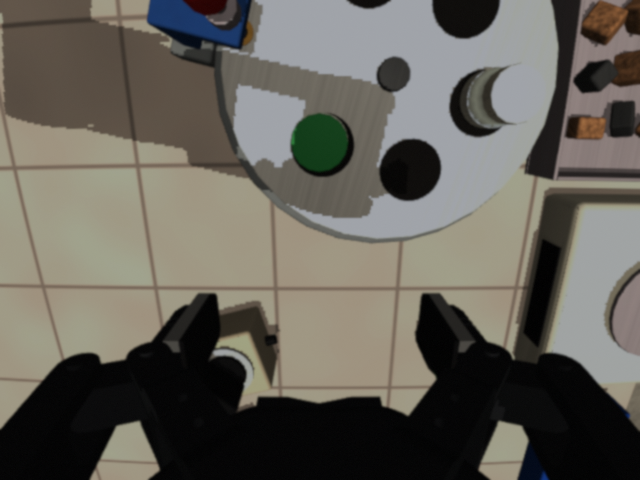

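```bash
python3 -m jog '[{"rx":0,"ry":0,"rz":0,"x":0,"y":-0.2,"z":0.25,"hand":1}]' 40
```

```text
time_s: 0.28
eef_pos: [0.6024, -0.0289, 0.2562]
ee_rot: [1.209, 1.209, -1.2]
force: [0.9, -1.9, 0.6]
width: 0.0857
```

```bash
python3 -m jog '[{"rx":0,"ry":0,"rz":0,"x":0,"y":-0.14,"z":0.25,"hand":1},{"rx":0,"ry":0,"rz":0,"x":0,"y":-0.28,"z":0.5,"hand":1},{"rx":0,"ry":0,"rz":0,"x":0,"y":-0.42,"z":0.75,"hand":1},{"rx":0,"ry":0,"rz":0,"x":0,"y":-0.56,"z":1,"hand":1}]' 
python3 -m jog '[{"rx":0,"ry":0,"rz":0,"x":0,"y":0,"z":0.25,"hand":1},{"rx":0,"ry":0,"rz":0,"x":0,"y":0,"z":0.5,"hand":1},{"rx":0,"ry":0,"rz":0,"x":0,"y":0,"z":0.75,"hand":1},{"rx":0,"ry":0,"rz":0,"x":0,"y":0,"z":1,"hand":1},{"rx":0,"ry":0,"rz":0,"x":0,"y":0,"z":1,"hand":1}]' 
python3 look.py wrist w2
```

```text
time_s: 0.62
eef_pos: [0.5163, -0.179, 0.2563]
ee_rot: [1.209, 1.21, -1.209]
force: [-0.1, -0.6, 0.6]
width: 0.0854
time_s: 1.03
eef_pos: [0.5177, -0.3358, 0.2564]
ee_rot: [1.21, 1.2, -1.214]
force: [0.0, -0.5, 0.4]
width: 0.0858
1.0333 [ 0.51767491 -0.33584473  0.25642805] [ 0.04514257 -0.51443228  0.41723888] 0.0858111864683361
```

View pics/w2.png

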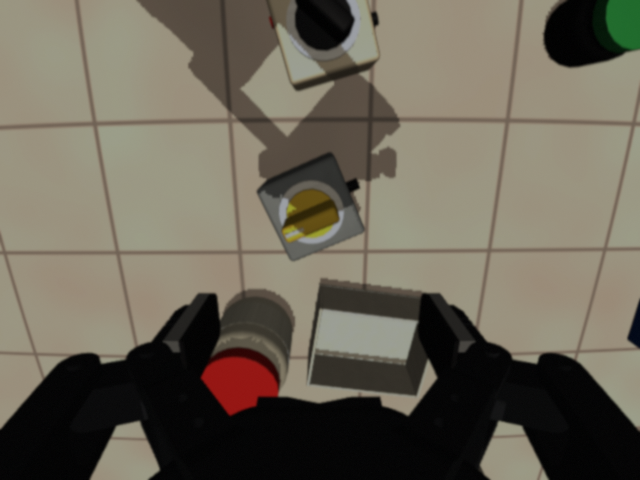

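```bash
python3 - <<'E'
import cv2
a=cv2.imread('pics/w2.png')[145:270,245:385];cv2.imwrite('pics/w2c.png',cv2.resize(a,None,fx=5,fy=4.8,interpolation=2)[:, :])
E
```

```text
(no output)
```

View pics/w2c.png

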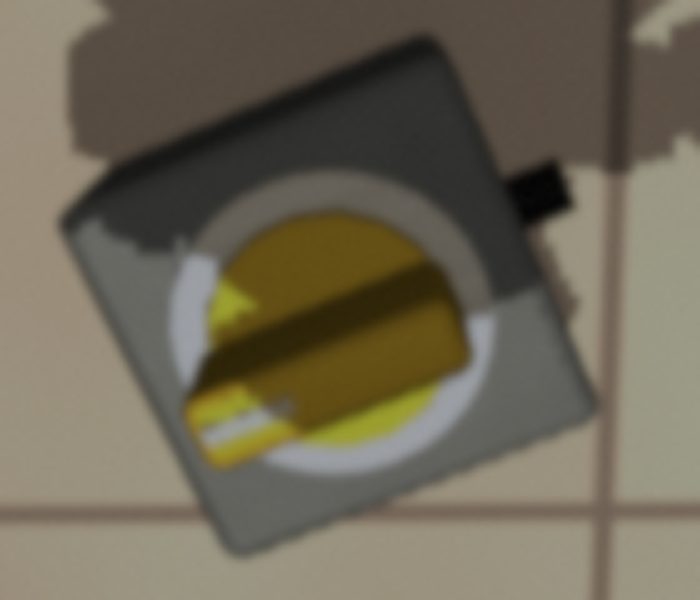

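```bash
python3 - <<'E'
import pickle
from h import *
d,s=pickle.load(open('w2.pkl','rb'))
f=lambda a:[(245+x/5,145+y/4.8) for x,y in a]
print("box",ray_at(d,f([(62,225),(238,553),(597,408),(440,50),(334,309)]),.06,s).round(4))
print("ring",ray_at(d,f([(331,322),(168,322),(495,322),(331,170),(331,475)]),.061,s).round(4))
p=ray_at(d,f([(185,400),(222,468),(470,358),(447,300)]),.108,s);print("bar",p.round(4),p.mean(0))
e=p[2]-p[1];print(np.degrees(np.arctan2(e[1],e[0])),np.linalg.norm(e[:2]))
W=world(d,s)
for u,v in f([(334,440),(230,510),(300,380),(240,440),(560,400)]): print(W[int(v),int(u)].round(4))
# side views with ring centre check
for n in("scene","side"):
    D=pickle.load(open(n+"0.pkl","rb")); c=ray_at(d,f([(331,322)]),.061,s)[0]; print(n,proj(D,[c,[c[0],c[1],.108]]))
E
python3 - <<'E'
import cv2,numpy as np
a=cv2.imread('pics/scene0.png')[190:250,205:275];b=cv2.imread('pics/side0.png')[300:360,345:405]
cv2.imwrite('pics/c1.png',np.hstack([cv2.resize(a,None,fx=6,fy=6,interpolation=2),cv2.resize(b,None,fx=6,fy=6,interpolation=2)]))
E
```

```text
box [[ 0.4622 -0.3162  0.06  ]
 [ 0.4927 -0.3836  0.06  ]
 [ 0.5616 -0.3533  0.06  ]
 [ 0.5314 -0.2839  0.06  ]
 [ 0.512  -0.333   0.06  ]]
ring [[ 0.5114 -0.3353  0.061 ]
 [ 0.4811 -0.3351  0.061 ]
 [ 0.5419 -0.3355  0.061 ]
 [ 0.5117 -0.3059  0.061 ]
 [ 0.511  -0.3666  0.061 ]]
bar [[ 0.4889 -0.3371  0.108 ]
 [ 0.4945 -0.3491  0.108 ]
 [ 0.5344 -0.3302  0.108 ]
 [ 0.5307 -0.3203  0.108 ]] [ 0.51211334 -0.33419334  0.108     ]
25.368905279582602 0.04422769150979975
[ 0.5111 -0.3569  0.0666]
[ 0.4912 -0.375   0.0574]
[ 0.5073 -0.3341  0.1064]
[ 0.4974 -0.344   0.1068]
[ 0.5548 -0.3519  0.0578]
scene [[229.84995233 215.28478053]
 [228.56589808 201.39965846]]
side [[374.88602546 328.29091213]
 [376.27709806 315.83482679]]
```

View pics/c1.png

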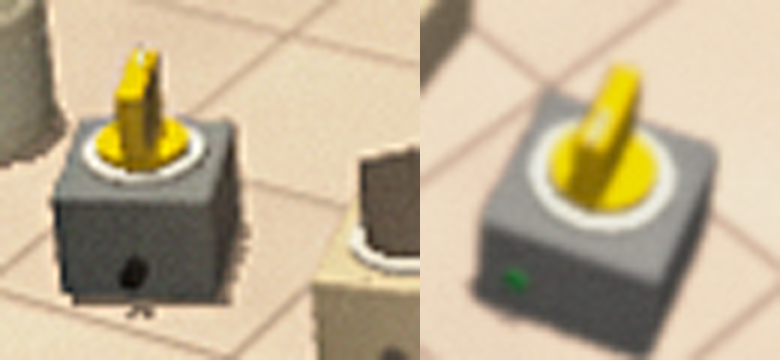

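```bash
python3 - <<'E'
import pickle
from h import *
D=pickle.load(open("side0.pkl","rb"));print("lid",ray_at(D,[(408,377)],.11),"tubcorners",ray_at(D,[(409,362),(447,334),(474,356)],.06))
D=pickle.load(open("scene0.pkl","rb"));print("lid",ray_at(D,[(197,183)],.11))
from workcell import sensors
print(sensors.observe()["joints"])
E
```

```text
lid [[ 0.43365565 -0.5020661   0.11      ]] tubcorners [[ 0.49715444 -0.45896758  0.06      ]
 [ 0.63126549 -0.46901564  0.06      ]
 [ 0.62462056 -0.55433594  0.06      ]]
lid [[ 0.45983207 -0.48593403  0.11      ]]
[-7.51941342e-01  5.13140949e-01  1.46127570e+00 -5.25914528e-04
  1.16543539e+00 -7.46948474e-01]
```

```bash
python3 -m jog '[{"rx":0.16,"ry":0,"rz":0,"x":0.1,"y":0,"z":0,"hand":1},{"rx":0.32,"ry":0,"rz":0,"x":0.2,"y":0,"z":0,"hand":1},{"rx":0.48,"ry":0,"rz":0,"x":0.3,"y":0,"z":0,"hand":1},{"rx":0.64,"ry":0,"rz":0,"x":0.35,"y":0,"z":0,"hand":1},{"rx":0.78,"ry":0,"rz":0,"x":0.4,"y":0,"z":0,"hand":1}]' 
python3 -m jog '[{"rx":0.16,"ry":0,"rz":0,"x":0.1,"y":0,"z":0,"hand":1},{"rx":0.32,"ry":0,"rz":0,"x":0.1,"y":0,"z":0,"hand":1},{"rx":0.48,"ry":0,"rz":0,"x":0.1,"y":0,"z":0,"hand":1},{"rx":0.63,"ry":0,"rz":0,"x":0.1,"y":0,"z":0,"hand":1},{"rx":0.67,"ry":0,"rz":0,"x":0.1,"y":0,"z":0,"hand":1}]' 
python3 -m jog '[{"rx":0,"ry":0,"rz":0,"x":0,"y":0,"z":0,"hand":1},{"rx":0,"ry":0,"rz":0,"x":0,"y":0,"z":0,"hand":1}]' 
cat > st.py <<'E'
from workcell import sensors
from h import *
s=sensors.observe();R=Ro.from_rotvec(s["ee_rot"]).as_matrix();print(s["eef_pos"].round(4),"yawY",np.degrees(np.arctan2(R[1,1],R[0,1])).round(1),"x",R[:,0].round(3),s["joints"].round(2),s["force"].round(1),s["ft_torque"].round(2),s["width"],s["time_s"])
import sys
if len(sys.argv)>1:
    t=np.array(eval(sys.argv[1]));print("rows units",(R.T@(t-s["eef_pos"])/.15).round(3))
E
python3 st.py .512,-.335,.150;python3 look.py wrist w3
```

```text
time_s: 1.5
eef_pos: [0.517, -0.3258, 0.1951]
ee_rot: [1.648, 0.854, -1.649]
force: [0.3, -0.3, 1.0]
width: 0.0855
time_s: 1.92
eef_pos: [0.5174, -0.326, 0.181]
ee_rot: [1.985, 0.434, -1.986]
force: [0.3, -0.3, -0.4]
width: 0.0856
time_s: 2.08
eef_pos: [0.5175, -0.3266, 0.1812]
ee_rot: [1.981, 0.438, -1.982]
force: [-0.3, -0.7, 0.1]
width: 0.0853
[ 0.5175 -0.3266  0.1812] yawY -65.1 x [-0.001  0.001 -1.   ] [-0.75  0.6   1.54  0.    1.01  0.39] [-0.3 -0.7  0.1] [-0.02 -0.02 -0.04] 0.08534875891959395 2.0833
rows units [0.208 0.036 0.057]
2.0833 [ 0.5174944  -0.32658272  0.18122228] [-0.31722938 -0.6921078   0.053904  ] 0.08534875891959395
```

View pics/w3.png

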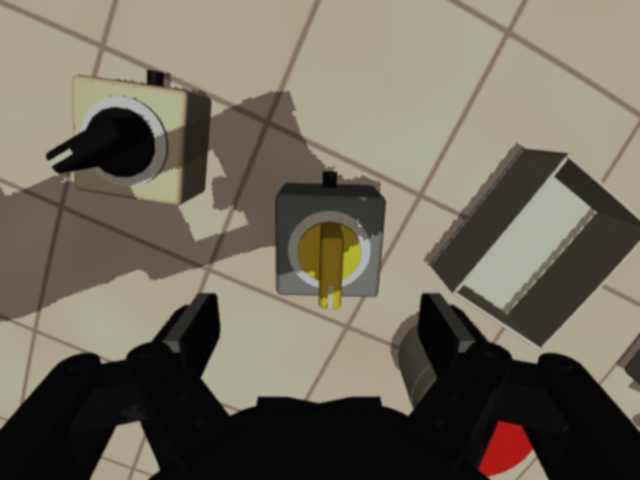

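```bash
python3 - <<'E'
import pickle
from h import *
d,s=pickle.load(open('w3.pkl','rb'))
print(ray_at(d,[(330,250)],.061,s),ray_at(d,[(331,222),(330,306)],.108,s), ray_at(d,[(330,246)],.06,s))
print(proj(d,[[.512,-.335,.061],[.512,-.335,.108]],s))
E
python3 - <<'E'
import cv2
a=cv2.imread('pics/w3.png')[170:320,260:400];cv2.imwrite('pics/w3c.png',cv2.resize(a,None,fx=4,fy=4,interpolation=2))
E
```

```text
[[ 0.51193868 -0.33706859  0.061     ]] [[ 0.54209904 -0.32186724  0.108     ]
 [ 0.49351183 -0.34434794  0.108     ]] [[ 0.51442237 -0.33591951  0.06      ]]
[[327.46937245 248.79988579]
 [329.17145544 275.11151407]]
```

View pics/w3c.png

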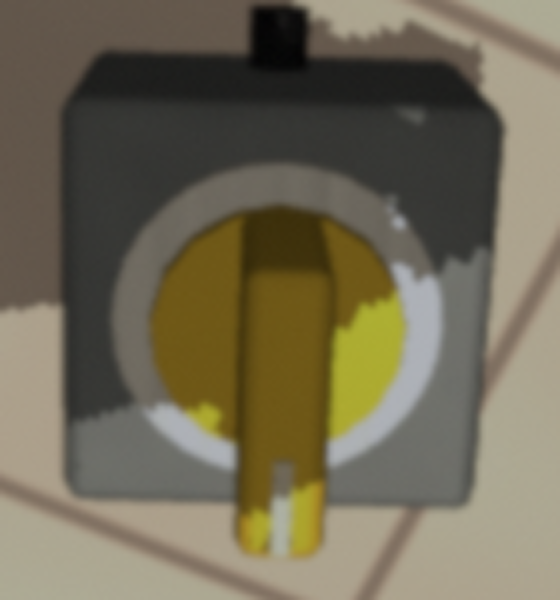

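```bash
python3 - <<'E'
import pickle
from h import *
d,s=pickle.load(open('w3.pkl','rb'))
r=ray_at(d,[(329.2,250)],.061,s);b=ray_at(d,[(332.4,237.5),(330,308.8)],.108,s);print(r,b,b.mean(0));e=b[0]-b[1];print(np.degrees(np.arctan2(e[1],e[0])))
E
python3 st.py .5125,-.336,.104
```

```text
[[ 0.5116931  -0.33653991  0.061     ]] [[ 0.53408422 -0.32657881  0.108     ]
 [ 0.4917571  -0.34518349  0.108     ]] [ 0.51292066 -0.33588115  0.108     ]
23.72764822242634
[ 0.5175 -0.3269  0.1813] yawY -65.1 x [-0.     0.001 -1.   ] [-0.75  0.6   1.54  0.    1.01  0.39] [ 0.9  1.  -0.2] [ 0.    0.04 -0.01] 0.08519119511073509 2.1333
rows units [0.515 0.041 0.056]
```

```bash
python3 -m jog '[{"rx":0.02,"ry":0,"rz":0,"x":0.1,"y":0.041,"z":0.056,"hand":1},{"rx":0.02,"ry":0,"rz":0,"x":0.25,"y":0.041,"z":0.056,"hand":1},{"rx":0.02,"ry":0,"rz":0,"x":0.4,"y":0.041,"z":0.056,"hand":1},{"rx":0.02,"ry":0,"rz":0,"x":0.515,"y":0.041,"z":0.056,"hand":1},{"rx":0.02,"ry":0,"rz":0,"x":0.515,"y":0.041,"z":0.056,"hand":1}]'; python3 st.py .5125,-.336,.103
```

```text
time_s: 2.55
eef_pos: [0.5105, -0.3349, 0.1006]
ee_rot: [1.99, 0.429, -1.999]
force: [-0.4, 0.4, -0.5]
width: 0.0856
[ 0.5105 -0.3349  0.1006] yawY -66.1 x [-0.006  0.005 -1.   ] [-0.76  0.72  1.58  0.    0.85  0.39] [-0.4  0.4 -0.5] [ 0.01 -0.04 -0.  ] 0.08558543927729974 2.55
rows units [-0.016  0.012 -0.009]
```

Settle with a small correction and close.

```bash
python3 -m jog '[{"rx":0,"ry":0,"rz":0,"x":0,"y":0,"z":0,"hand":1}]'; python3 st.py .5125,-.336,.103; python3 -m jog '[{"rx":0,"ry":0,"rz":0,"x":0,"y":0,"z":0,"hand":-1},{"rx":0,"ry":0,"rz":0,"x":0,"y":0,"z":0,"hand":-1},{"rx":0,"ry":0,"rz":0,"x":0,"y":0,"z":0,"hand":-1},{"rx":0,"ry":0,"rz":0,"x":0,"y":0,"z":0,"hand":-1},{"rx":0,"ry":0,"rz":0,"x":0,"y":0,"z":0,"hand":-1}]' 40; python3 st.py;  python3 -m jog '[{"rx":0,"ry":0,"rz":0,"x":0,"y":0,"z":0,"hand":-1},{"rx":0,"ry":0,"rz":0,"x":0,"y":0,"z":0,"hand":-1},{"rx":0,"ry":0,"rz":0,"x":0,"y":0,"z":0,"hand":-1},{"rx":0,"ry":0,"rz":0,"x":0,"y":0,"z":0,"hand":-1},{"rx":0,"ry":0,"rz":0,"x":0,"y":0,"z":0,"hand":-1}]' 40; python3 st.py
```

```text
time_s: 2.63
eef_pos: [0.512, -0.3363, 0.1033]
ee_rot: [1.991, 0.424, -1.994]
force: [0.2, -0.1, 0.3]
width: 0.0856
[ 0.512  -0.3363  0.1033] yawY -66.1 x [-0.002  0.002 -1.   ] [-0.76  0.71  1.58  0.    0.85  0.39] [ 0.2 -0.1  0.3] [-0.02 -0.01  0.01] 0.08556356735164701 2.6333
rows units [ 0.002 -0.001 -0.004]
time_s: 3.05
eef_pos: [0.5128, -0.3372, 0.1049]
ee_rot: [1.992, 0.42, -1.991]
force: [-0.4, -1.2, 0.1]
width: 0.0256
[ 0.5128 -0.3372  0.1049] yawY -66.1 x [ 0.001 -0.001 -1.   ] [-0.76  0.71  1.58 -0.    0.85  0.39] [-0.4 -1.2  0.1] [0.01 0.   0.01] 0.02559912076408363 3.05
time_s: 3.47
eef_pos: [0.5125, -0.337, 0.1047]
ee_rot: [1.993, 0.42, -1.992]
force: [-0.1, 1.0, 6.1]
width: 0.0129
[ 0.5125 -0.337   0.1047] yawY -66.2 x [ 0.  0. -1.] [-0.76  0.71  1.58  0.    0.85  0.39] [-0.1  1.   6.1] [ 0.25  0.17 -0.28] 0.012927810208015925 3.4667
```

```bash
python3 -m jog '[{"rx":0.15,"ry":0,"rz":0,"x":0,"y":0,"z":0,"hand":-1},{"rx":0.3,"ry":0,"rz":0,"x":0,"y":0,"z":0,"hand":-1},{"rx":0.45,"ry":0,"rz":0,"x":0,"y":0,"z":0,"hand":-1},{"rx":0.6,"ry":0,"rz":0,"x":0,"y":0,"z":0,"hand":-1},{"rx":0.75,"ry":0,"rz":0,"x":0,"y":0,"z":0,"hand":-1}]'; python3 st.py;  python3 -m jog '[{"rx":0.15,"ry":0,"rz":0,"x":0,"y":0,"z":0,"hand":-1},{"rx":0.3,"ry":0,"rz":0,"x":0,"y":0,"z":0,"hand":-1},{"rx":0.45,"ry":0,"rz":0,"x":0,"y":0,"z":0,"hand":-1},{"rx":0.6,"ry":0,"rz":0,"x":0,"y":0,"z":0,"hand":-1},{"rx":0.7,"ry":0,"rz":0,"x":0,"y":0,"z":0,"hand":-1}]'; python3 st.py;python3 -m jog '[{"rx":0.07,"ry":0,"rz":0,"x":0,"y":0,"z":0,"hand":-1},{"rx":0.07,"ry":0,"rz":0,"x":0,"y":0,"z":0,"hand":-1}]'; python3 st.py
```

```text
time_s: 3.88
eef_pos: [0.5127, -0.3378, 0.1047]
ee_rot: [-2.13, 0.191, 2.129]
force: [-1.3, -0.6, 4.8]
width: 0.013
[ 0.5127 -0.3378  0.1047] yawY -100.2 x [ 0.    -0.002 -1.   ] [-0.76  0.71  1.58 -0.    0.85  0.98] [-1.3 -0.6  4.8] [-0.12  0.16  0.09] 0.013000443105540035 3.8833
time_s: 4.3
eef_pos: [0.5123, -0.3384, 0.1047]
ee_rot: [-1.801, 0.686, 1.799]
force: [-1.7, -2.3, 4.8]
width: 0.0133
[ 0.5123 -0.3384  0.1047] yawY -131.6 x [-0.    -0.003 -1.   ] [-0.76  0.71  1.58 -0.    0.85  1.53] [-1.7 -2.3  4.8] [-0.31  0.4   0.14] 0.013346048647544505 4.3
time_s: 4.47
eef_pos: [0.5123, -0.3385, 0.1047]
ee_rot: [-1.768, 0.725, 1.766]
force: [-2.7, -3.2, 5.7]
width: 0.0132
[ 0.5123 -0.3385  0.1047] yawY -134.5 x [-0.    -0.003 -1.   ] [-0.76  0.71  1.58 -0.    0.85  1.58] [-2.7 -3.2  5.7] [-0.42  0.52  0.19] 0.013220480363992551 4.4667
```

```bash
python3 -m jog '[{"rx":0.06,"ry":0,"rz":0,"x":0,"y":0,"z":0,"hand":-1},{"rx":0.06,"ry":0,"rz":0,"x":0,"y":0,"z":0,"hand":-1},{"rx":0.06,"ry":0,"rz":0,"x":0,"y":0,"z":0,"hand":-1}]'; python3 st.py; python3 look.py scene s1; python3 look.py side s2; python3 - <<'E'
import cv2,numpy as np
a=cv2.imread('pics/s1.png')[170:260,190:290];b=cv2.imread('pics/s2.png')[280:370,325:425]
cv2.imwrite('pics/s12.png',cv2.resize(np.hstack([a,b]),None,fx=4,fy=4,interpolation=2))
E
```

```text
time_s: 4.72
eef_pos: [0.5123, -0.3385, 0.1047]
ee_rot: [-1.741, 0.757, 1.74]
force: [-2.9, -2.9, 5.5]
width: 0.0134
[ 0.5123 -0.3385  0.1047] yawY -136.8 x [-0.001 -0.004 -1.   ] [-0.76  0.71  1.58 -0.    0.85  1.63] [-2.9 -2.9  5.5] [-0.39  0.47  1.05] 0.013445259030465404 4.7167
4.7167 [ 0.51227724 -0.33846233  0.10472752] [-2.87998038 -2.90874217  5.47979281] 0.013445259030465404
4.7667 [ 0.5123056  -0.33845848  0.10474529] [-2.39461768 -2.95882726  4.02387676] 0.013388504521689918
```

View pics/s12.png

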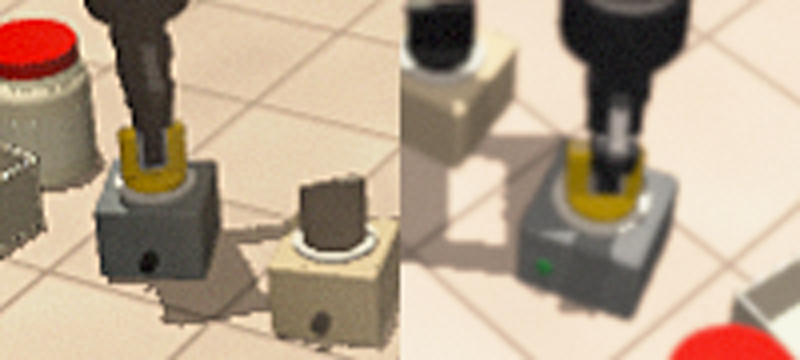

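```bash
python3 -m jog '[{"rx":0,"ry":0,"rz":0,"x":0,"y":0,"z":0,"hand":1},{"rx":0,"ry":0,"rz":0,"x":0,"y":0,"z":0,"hand":1},{"rx":0,"ry":0,"rz":0,"x":0,"y":0,"z":0,"hand":1},{"rx":0,"ry":0,"rz":0,"x":0,"y":0,"z":0,"hand":1},{"rx":0,"ry":0,"rz":0,"x":0,"y":0,"z":0,"hand":1}]';python3 -m jog '[{"rx":0,"ry":0,"rz":0,"x":0,"y":0,"z":0,"hand":1},{"rx":0,"ry":0,"rz":0,"x":0,"y":0,"z":0,"hand":1},{"rx":0,"ry":0,"rz":0,"x":0,"y":0,"z":0,"hand":1},{"rx":0,"ry":0,"rz":0,"x":0,"y":0,"z":0,"hand":1},{"rx":0,"ry":0,"rz":0,"x":0,"y":0,"z":0,"hand":1}]'; python3 st.py
python3 -m jog '[{"rx":0,"ry":0,"rz":0,"x":-0.2,"y":0,"z":0,"hand":1},{"rx":0,"ry":0,"rz":0,"x":-0.4,"y":0,"z":0,"hand":1},{"rx":0,"ry":0,"rz":0,"x":-0.6,"y":0,"z":0,"hand":1},{"rx":0,"ry":0,"rz":0,"x":-0.8,"y":0,"z":0,"hand":1},{"rx":0,"ry":0,"rz":0,"x":-1,"y":0,"z":0,"hand":1}]'; python3 st.py; python3 look.py wrist w4
```

```text
time_s: 5.23
eef_pos: [0.512, -0.336, 0.1035]
ee_rot: [-1.731, 0.757, 1.736]
force: [0.1, -0.3, -0.1]
width: 0.0727
time_s: 5.65
eef_pos: [0.5124, -0.3369, 0.104]
ee_rot: [-1.734, 0.758, 1.734]
force: [-0.3, -0.2, 0.4]
width: 0.0851
[ 0.5124 -0.3369  0.104 ] yawY -137.3 x [-0.  0. -1.] [-0.76  0.71  1.58  0.    0.85  1.63] [-0.3 -0.2  0.4] [ 0.01  0.01 -0.01] 0.0850890868929443 5.65
time_s: 6.07
eef_pos: [0.5122, -0.3368, 0.2554]
ee_rot: [-1.734, 0.758, 1.734]
force: [1.5, -0.5, -0.6]
width: 0.0855
[ 0.5122 -0.3368  0.2554] yawY -137.3 x [-0.  0. -1.] [-0.76  0.51  1.46  0.    1.17  1.63] [ 1.5 -0.5 -0.6] [ 0.06 -0.    0.02] 0.08547182913294736 6.0667
6.0667 [ 0.5122001  -0.33675544  0.2554468 ] [ 1.54926879 -0.47069105 -0.56741118] 0.08547182913294736
```

View pics/w4.png

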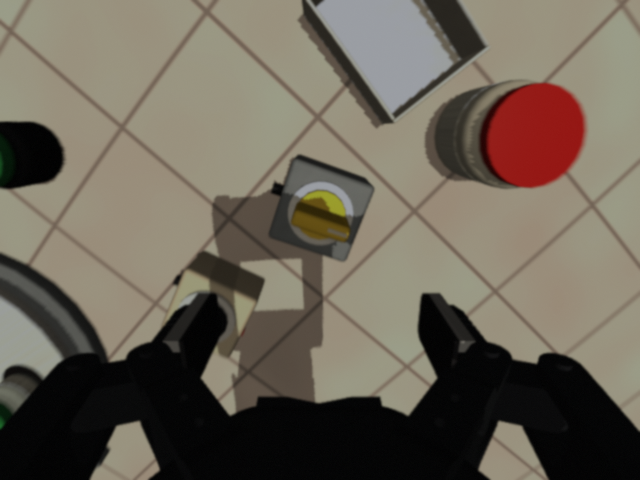

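```bash
python3 - <<'E'
import pickle
from h import *
for n in("scene","side"):
    d=pickle.load(open(n+"0.pkl","rb"));W=world(d);h=cv2.cvtColor(d["pixels"],cv2.COLOR_RGB2HSV).astype(int)
    m=((h[...,0]<6)|(h[...,0]>174))&(h[...,1]>170)&(W[...,2]>.13)&(W[...,2]<.18)&(abs(W[...,1]-.15)<.06)
    ys,xs=np.nonzero(m);print(n,xs.min(),xs.max(),ys.min(),ys.max(),W[m].mean(0), ray_at(d,[(xs.mean(),ys.mean())],.158))
E
python3 st.py .54,.08,.265
```

```text
scene 375 385 228 242 [0.56675164 0.1572878  0.1607189 ] [[0.56265479 0.15581626 0.158     ]]
side 265 272 202 212 [0.54983747 0.14840061 0.16276386] [[0.55361521 0.15414483 0.158     ]]
[ 0.515  -0.3391  0.2623] yawY -137.2 x [ 0.009 -0.008 -1.   ] [-0.76  0.51  1.46  0.    1.17  1.63] [ 1.4 -0.8  3.4] [-0.07 -0.01 -0.02] 0.08501742906620097 6.1167
rows units [-0.04  -2.02   1.938]
```

```bash
python3 -m jog '[{"rx":-0.15,"ry":0,"rz":0,"x":-0.04,"y":-0.14,"z":0.14,"hand":1},{"rx":-0.3,"ry":0,"rz":0,"x":-0.04,"y":-0.28,"z":0.28,"hand":1},{"rx":-0.45,"ry":0,"rz":0,"x":-0.04,"y":-0.42,"z":0.42,"hand":1},{"rx":-0.6,"ry":0,"rz":0,"x":-0.04,"y":-0.56,"z":0.56,"hand":1},{"rx":-0.75,"ry":0,"rz":0,"x":-0.04,"y":-0.7,"z":0.68,"hand":1}]';python3 st.py .54,.08,.265
```

```text
time_s: 6.53
eef_pos: [0.5196, -0.1892, 0.26]
ee_rot: [-2.099, 0.242, 2.1]
force: [0.1, 0.0, 0.3]
width: 0.0853
[ 0.5196 -0.1892  0.26  ] yawY -103.2 x [-0.     0.001 -1.   ] [-0.55  0.43  1.61  0.    1.11  1.25] [0.1 0.  0.3] [ 0.01 -0.03  0.06] 0.08530348743285389 6.5333
rows units [-0.032 -1.778  0.277]
```

```bash
python3 -m jog '[{"rx":-0.15,"ry":0,"rz":0,"x":0,"y":-0.25,"z":0.04,"hand":1},{"rx":-0.3,"ry":0,"rz":0,"x":0,"y":-0.5,"z":0.08,"hand":1},{"rx":-0.45,"ry":0,"rz":0,"x":0,"y":-0.75,"z":0.12,"hand":1},{"rx":-0.6,"ry":0,"rz":0,"x":0,"y":-1,"z":0.16,"hand":1},{"rx":-0.75,"ry":0,"rz":0,"x":0,"y":-1,"z":0.16,"hand":1}]';python3 st.py .54,.08,.265
```

```text
time_s: 6.95
eef_pos: [0.531, -0.0329, 0.2599]
ee_rot: [2.023, 0.377, -2.024]
force: [-0.4, -1.4, 0.1]
width: 0.0855
[ 0.531  -0.0329  0.2599] yawY -69.1 x [-0.001  0.004 -1.   ] [-0.27  0.4   1.66  0.    1.08  0.93] [-0.4 -1.4  0.1] [-0.08  0.01 -0.  ] 0.08550086024600839 6.95
rows units [-0.031 -0.682 -0.325]
```

```bash
python3 -m jog '[{"rx":-0.15,"ry":0,"rz":0,"x":-0.03,"y":-0.23,"z":-0.1,"hand":1},{"rx":-0.3,"ry":0,"rz":0,"x":-0.03,"y":-0.46,"z":-0.2,"hand":1},{"rx":-0.45,"ry":0,"rz":0,"x":-0.03,"y":-0.68,"z":-0.32,"hand":1},{"rx":-0.6,"ry":0,"rz":0,"x":-0.03,"y":-0.9,"z":-0.45,"hand":1},{"rx":-0.75,"ry":0,"rz":0,"x":-0.03,"y":-0.95,"z":-0.45,"hand":1}]';python3 -m jog '[{"rx":0,"ry":0,"rz":0,"x":0,"y":0,"z":0,"hand":1}]';python3 st.py .556,.15,.265;  python3 look.py wrist w5
```

```text
time_s: 7.37
eef_pos: [0.5469, 0.1227, 0.2648]
ee_rot: [1.652, 0.852, -1.646]
force: [0.5, 0.3, -0.8]
width: 0.0853
time_s: 7.45
eef_pos: [0.5453, 0.1205, 0.2644]
ee_rot: [1.651, 0.849, -1.651]
force: [-0.7, -0.1, -0.0]
width: 0.0853
[0.5453 0.1205 0.2644] yawY -35.6 x [-0.001  0.    -1.   ] [0.02 0.43 1.59 0.   1.12 0.64] [-0.7 -0.1 -0. ] [ 0. -0.  0.] 0.08532308476806816 7.45
rows units [-0.004 -0.057 -0.201]
7.45 [0.54532872 0.12046464 0.26437029] [-0.69435642 -0.065527   -0.03580363] 0.08532308476806816
```

View pics/w5.png

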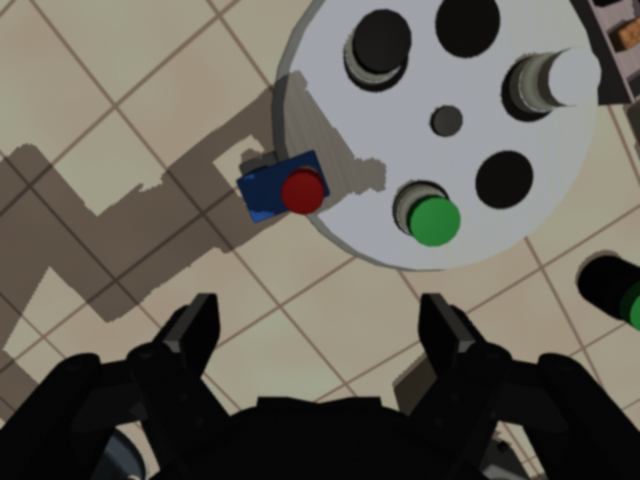

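```bash
python3 - <<'E'
import pickle
from h import *
d,s=pickle.load(open('w5.pkl','rb'))
a=d["pixels"][140:240,220:350,::-1];cv2.imwrite('pics/w5c.png',cv2.resize(a,None,fx=5,fy=5,interpolation=2))
print(ray_at(d,[(302.5,192)],.170,s), world(d,s)[192,302])
E
```

```text
[[0.5590305 0.157606  0.17     ]] [0.55843712 0.15751665 0.16762939]
```

View pics/w5c.png

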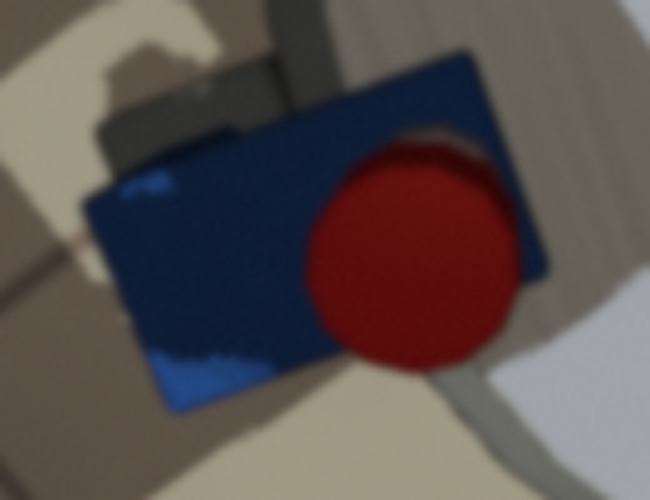

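```bash
python3 st.py .559,.1575,.200; python3 -m jog '[{"rx":0,"ry":0,"rz":0,"x":0,"y":-0.09,"z":-0.25,"hand":1},{"rx":0,"ry":0,"rz":0,"x":0.2,"y":-0.09,"z":-0.25,"hand":1},{"rx":0,"ry":0,"rz":0,"x":0.35,"y":-0.09,"z":-0.25,"hand":1},{"rx":0,"ry":0,"rz":0,"x":0.35,"y":-0.09,"z":-0.25,"hand":1}]';python3 st.py .559,.1575,.161;  python3 look.py wrist w6
```

```text
[0.5455 0.1188 0.2643] yawY -36.0 x [-0.001 -0.    -1.   ] [ 0.01  0.43  1.59 -0.    1.12  0.64] [ 0.1  0.1 -0.4] [-0.07 -0.01 -0.03] 0.08531734611960727 7.5
rows units [ 0.429 -0.078 -0.262]
time_s: 7.83
eef_pos: [0.5542, 0.1545, 0.2079]
ee_rot: [1.65, 0.844, -1.667]
force: [-0.3, 0.2, -0.9]
width: 0.0851
[0.5542 0.1545 0.2079] yawY -36.2 x [-0.01  -0.001 -1.   ] [ 0.08  0.52  1.6  -0.    1.02  0.71] [-0.3  0.2 -0.9] [ 0.03  0.05 -0.  ] 0.08508273039258252 7.8333
rows units [ 0.312  0.016 -0.037]
7.8333 [0.5541901  0.15449991 0.20785499] [-0.25732648  0.21837801 -0.94596739] 0.08508273039258252
```

View pics/w6.png

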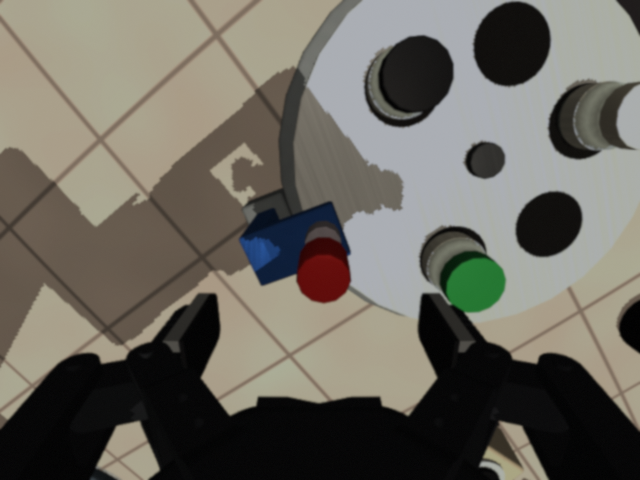

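```bash
python3 - <<'E'
import pickle
from h import *
d,s=pickle.load(open('w6.pkl','rb'))
print(ray_at(d,[(324,274.5)],.170,s))
E
python3 st.py .559,.1575,.161
```

```text
[[0.56025096 0.1594682  0.17      ]]
[0.5554 0.1545 0.2099] yawY -36.2 x [-0.006 -0.001 -1.   ] [ 0.08  0.52  1.6  -0.    1.03  0.71] [-0.3  0.8 -0.9] [-0.   -0.04 -0.02] 0.0855107426474688 7.8833
rows units [ 0.326  0.009 -0.032]
```

```bash
python3 -m jog '[{"rx":0,"ry":0,"rz":0,"x":0.05,"y":0.008,"z":-0.03,"hand":1},{"rx":0,"ry":0,"rz":0,"x":0.15,"y":0.008,"z":-0.03,"hand":1},{"rx":0,"ry":0,"rz":0,"x":0.25,"y":0.008,"z":-0.03,"hand":1},{"rx":0,"ry":0,"rz":0,"x":0.325,"y":0.008,"z":-0.03,"hand":1},{"rx":0,"ry":0,"rz":0,"x":0.325,"y":0.008,"z":-0.03,"hand":1}]'; python3 st.py .5595,.1585,.161; python3 -m jog '[{"rx":0,"ry":0,"rz":0,"x":0,"y":0,"z":0,"hand":1}]'; python3 st.py .5595,.1585,.161
```

```text
time_s: 8.3
eef_pos: [0.5603, 0.1581, 0.162]
ee_rot: [1.654, 0.843, -1.659]
force: [-0.7, -0.1, 0.0]
width: 0.0857
[0.5603 0.1581 0.162 ] yawY -36.1 x [-0.002 -0.    -1.   ] [ 0.08  0.59  1.63 -0.    0.92  0.71] [-0.7 -0.1  0. ] [-0.04  0.08 -0.02] 0.08571251325768513 8.3
rows units [ 0.007 -0.006  0.001]
time_s: 8.38
eef_pos: [0.5612, 0.1585, 0.1635]
ee_rot: [1.656, 0.842, -1.656]
force: [0.0, -0.4, 0.8]
width: 0.0853
[0.5612 0.1585 0.1635] yawY -36.1 x [ 0.  0. -1.] [0.08 0.59 1.62 0.   0.92 0.71] [ 0.  -0.4  0.8] [-0.04 -0.06 -0.01] 0.08530549542581271 8.3833
rows units [ 0.017 -0.009  0.006]
```

```bash
python3 -m jog '[{"rx":0,"ry":0,"rz":0,"x":0.02,"y":-0.009,"z":0.005,"hand":-1},{"rx":0,"ry":0,"rz":0,"x":0.02,"y":-0.009,"z":0.005,"hand":-1},{"rx":0,"ry":0,"rz":0,"x":0.02,"y":-0.009,"z":0.005,"hand":-1},{"rx":0,"ry":0,"rz":0,"x":0.02,"y":-0.009,"z":0.005,"hand":-1},{"rx":0,"ry":0,"rz":0,"x":0.02,"y":-0.009,"z":0.005,"hand":-1}]' 60;python3 st.py; python3 -m jog '[{"rx":0,"ry":0,"rz":0,"x":0,"y":0,"z":0,"hand":-1},{"rx":0,"ry":0,"rz":0,"x":0,"y":0,"z":0,"hand":-1},{"rx":0,"ry":0,"rz":0,"x":0,"y":0,"z":0,"hand":-1}]'; python3 st.py
```

```text
time_s: 8.8
eef_pos: [0.5599, 0.1589, 0.161]
ee_rot: [1.656, 0.842, -1.653]
force: [-4.7, -1.0, 5.4]
width: 0.0265
[0.5599 0.1589 0.161 ] yawY -36.0 x [ 0.002 -0.001 -1.   ] [ 0.08  0.59  1.63 -0.    0.92  0.71] [-4.7 -1.   5.4] [ 0.1   1.47 -0.04] 0.026511121062190203 8.8
time_s: 9.05
eef_pos: [0.5598, 0.1589, 0.161]
ee_rot: [1.656, 0.842, -1.653]
force: [-0.9, -0.4, 5.0]
width: 0.0267
[0.5598 0.1589 0.161 ] yawY -36.0 x [ 0.002 -0.    -1.   ] [ 0.08  0.59  1.63 -0.    0.92  0.71] [-0.9 -0.4  5. ] [-0.25  0.03 -0.04] 0.026711013335813494 9.05
```

Gripped (26.7 mm). Pull up slowly in stages.

```bash
python3 -m jog '[{"rx":0,"ry":0,"rz":0,"x":-0.02,"y":0,"z":0,"hand":-1},{"rx":0,"ry":0,"rz":0,"x":-0.04,"y":0,"z":0,"hand":-1},{"rx":0,"ry":0,"rz":0,"x":-0.06,"y":0,"z":0,"hand":-1},{"rx":0,"ry":0,"rz":0,"x":-0.08,"y":0,"z":0,"hand":-1},{"rx":0,"ry":0,"rz":0,"x":-0.1,"y":0,"z":0,"hand":-1}]'; python3 st.py;  python3 -m jog '[{"rx":0,"ry":0,"rz":0,"x":-0.01,"y":0,"z":0,"hand":-1},{"rx":0,"ry":0,"rz":0,"x":-0.025,"y":0,"z":0,"hand":-1},{"rx":0,"ry":0,"rz":0,"x":-0.025,"y":0,"z":0,"hand":-1},{"rx":0,"ry":0,"rz":0,"x":-0.025,"y":0,"z":0,"hand":-1}]'; python3 st.py
```

```text
time_s: 9.47
eef_pos: [0.5598, 0.1589, 0.1745]
ee_rot: [1.656, 0.843, -1.655]
force: [5.4, -0.7, -11.1]
width: 0.0265
[0.5598 0.1589 0.1745] yawY -36.0 x [ 0.001 -0.    -1.   ] [ 0.08  0.57  1.62 -0.    0.95  0.71] [  5.4  -0.7 -11.1] [-0.15 -0.96  0.05] 0.02652291202536975 9.4667
time_s: 9.8
eef_pos: [0.5598, 0.1589, 0.1781]
ee_rot: [1.656, 0.843, -1.655]
force: [5.7, -1.1, -11.4]
width: 0.0265
[0.5598 0.1589 0.1781] yawY -36.0 x [ 0.001 -0.    -1.   ] [ 0.08  0.57  1.62 -0.    0.95  0.71] [  5.7  -1.1 -11.4] [-0.18 -0.95  0.08] 0.026490901574829757 9.8
```

```bash
python3 -m jog '[{"rx":0,"ry":0,"rz":0,"x":-0.01,"y":0,"z":0,"hand":-1},{"rx":0,"ry":0,"rz":0,"x":-0.01,"y":0,"z":0,"hand":-1},{"rx":0,"ry":0,"rz":0,"x":-0.01,"y":0,"z":0,"hand":-1}]'; python3 st.py;  python3 -m jog '[{"rx":0,"ry":0,"rz":0,"x":-0.01,"y":0,"z":0,"hand":-1},{"rx":0,"ry":0,"rz":0,"x":-0.01,"y":0,"z":0,"hand":-1},{"rx":0,"ry":0,"rz":0,"x":-0.01,"y":0,"z":0,"hand":-1}]'; python3 st.py; python3 look.py scene s3; python3 look.py side s4; python3 - <<'E'
import cv2,numpy as np
a=cv2.imread('pics/s3.png')[190:290,320:440];b=cv2.imread('pics/s4.png')[160:260,220:340]
cv2.imwrite('pics/s34.png',cv2.resize(np.hstack([a,b]),None,fx=3.3,fy=3.3,interpolation=2))
E
```

```text
time_s: 10.05
eef_pos: [0.5598, 0.1589, 0.1794]
ee_rot: [1.655, 0.843, -1.655]
force: [5.2, -0.0, -11.2]
width: 0.0267
[0.5598 0.1589 0.1794] yawY -36.0 x [ 0.001 -0.    -1.   ] [ 0.08  0.57  1.62 -0.    0.96  0.71] [  5.2  -0.  -11.2] [-0.13 -1.04  0.03] 0.026697637309415365 10.05
time_s: 10.3
eef_pos: [0.5598, 0.1589, 0.1808]
ee_rot: [1.655, 0.843, -1.655]
force: [6.0, -1.0, -13.3]
width: 0.0266
[0.5598 0.1589 0.1808] yawY -36.0 x [ 0.001 -0.    -1.   ] [ 0.08  0.57  1.61 -0.    0.96  0.71] [  6.   -1.  -13.3] [-0.15 -1.04 -0.07] 0.026578831202600076 10.3
10.3 [0.55976584 0.15890306 0.18076901] [  5.98100735  -1.04424833 -13.29523507] 0.026578831202600076
10.35 [0.5597927  0.15890938 0.18074626] [  6.48157111  -1.23014694 -12.80161022] 0.02675495357565837
```

View pics/s34.png

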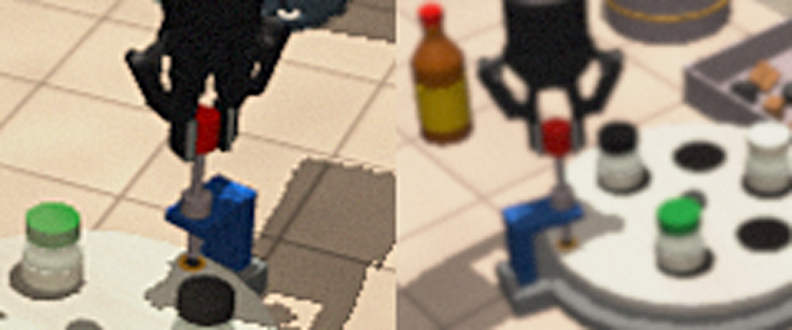

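```bash
python3 -m jog '[{"rx":0,"ry":0,"rz":0,"x":-0.007,"y":0,"z":0,"hand":-1},{"rx":0,"ry":0,"rz":0,"x":-0.007,"y":0,"z":0,"hand":-1},{"rx":0,"ry":0,"rz":0,"x":-0.007,"y":0,"z":0,"hand":-1},{"rx":0,"ry":0,"rz":0,"x":-0.007,"y":0,"z":0,"hand":-1}]'; python3 st.py; python3 look.py side s5;python3 look.py scene s6; python3 - <<'E'
import pickle
from h import *
for n,o in(("s6","scene0.pkl"),("s5","side0.pkl")):
    d,_=pickle.load(open(n+".pkl","rb"));d0=pickle.load(open(o,"rb"))
    q=proj(d,[[.5595,.1585,.170],[.5595,.1585,.190],[.5595,.1585,.140],[.5595,.1585,.160]]).round(1)
    print(n,q.tolist())
    for dd in(d0,d):
        h=cv2.cvtColor(dd["pixels"],cv2.COLOR_RGB2HSV).astype(int);m=((h[...,0]<6)|(h[...,0]>174))&(h[...,1]>150)
        u,v=q[0].astype(int);w=np.zeros_like(m);w[v-25:v+30,u-20:u+20]=1;ys,xs=np.nonzero(m&w);print(np.percentile(xs,[2,98]),np.percentile(ys,[2,98]),len(ys))
E
```

```text
time_s: 10.73
eef_pos: [0.5598, 0.1589, 0.1812]
ee_rot: [1.655, 0.843, -1.655]
force: [7.6, -1.3, -16.2]
width: 0.0265
[0.5598 0.1589 0.1812] yawY -36.0 x [ 0. -0. -1.] [ 0.08  0.57  1.61 -0.    0.96  0.71] [  7.6  -1.3 -16.2] [-0.12 -1.17  0.02] 0.02654612756179084 10.7333
10.7333 [0.55976522 0.15889706 0.18121195] [  7.64024866  -1.34639502 -16.16590245] 0.02654612756179084
10.7833 [0.55976672 0.15887935 0.18120216] [  6.92092631  -0.668995   -15.72192277] 0.0265547981012015
s6 [[381.7, 230.9], [382.1, 224.0], [381.0, 241.0], [381.5, 234.3]]
[375. 385.] [228. 242.] 143
[379. 386.] [217.4 235. ] 105
s5 [[269.0, 201.7], [268.5, 196.2], [269.8, 209.7], [269.3, 204.4]]
[265.44 272.  ] [201.   211.56] 73
[264. 272.] [196. 206.] 82
```

View pics/s6.png

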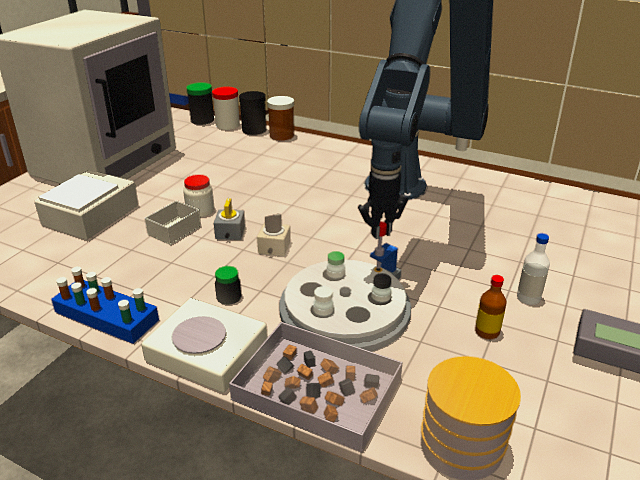

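```bash
python3 -c "
from workcell import job
print(job.close_job())"; python3 st.py
```

```text
the job is handed in; nothing more can be done
None
the job is handed in; nothing more can be done
```

I turned the yellow knob clockwise to its stop, let it spring back, then pulled the red plunger up to its stop. I handed the job in at about 10.8 s with the gripper still holding the plunger. No verdict is reported, so I am relying on the checks below.

- **Yellow knob:** it turned about 70°, and the wrist moment jumped to about 1 N m at the end, so it was at the stop. After I opened the gripper, the wrist picture showed the bar lined up with its box again, and the last scene picture shows it unchanged at rest.
- **Red plunger:** the gripper rose 20 mm. In the side camera the knob moved about 5 px, where 20 mm should give 5.5 px. The pull levelled off near 11–13 N and then rose to 16 N over the last 0.4 mm, which fits the stop. The grip stayed at 26.5 mm with no sign of slipping.
- **Everything else:** the jars, bottles, tub and black dial look untouched in the last scene picture. I checked these by eye only and did not measure them.
- **Disagreement:** the scene and side cameras' depth readings differed by about 1 to 1.5 cm on the knob and plunger positions. I used the close wrist pictures for both grasps, and both held.

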